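# Latch the enclosure lid

### The job

The grey enclosure stands on its hinge edge with its lid held slightly ajar by the seal. Take the latch's loop by its pull bar, hook the cross-bar under the lip of the keeper on the lid and draw it back, gently, until it seats and you feel a tug of about 6 N in the hand (8 N is too much); then let go and push the lever down over centre until it snaps flat and holds the lid shut. Do not lean hard on the lever, and leave the things round about where they are.

Things in the scene. Friction and masses are not known exactly. Their poses are not given: they have to be found in the camera images.
- case: the enclosure, painted grey steel, heavy and fixed, 240 mm wide (y), its flat top 140 mm above the bench. Origin on the bench exactly below the lever's pivot; x points horizontally from the latch to the lid and keeper, z up. The box spans x = -110 to +25 mm, the lid +27 to +100 mm. The draw latch on the top is symmetric about the plane y = 0
- pivot (a point): P, the lever's pivot axis (along y), 154.5 mm above the bench, 14.5 mm above the case's top; on a small bracket
- loop_pin (a point): Q, the pins (along y) in the lever on which the loop swings, 24 mm from P. In the case's frame, for lever joint value t, Q = P + 24 mm (-cos(t - 0.314) along x, +sin(t - 0.314) along z)
- lever (a joint): lever angle in rad: 0 = flat on the box, pointing to -x, hard stop; 1.57 = upright; more = leaning to the keeper (stop at 2.6). Starts near 2; light friction holds it where it is left. With the loop hooked it is pushed against spring load (up to some 12 N at its end) to dead centre near 0.3 rad, beyond which it snaps to 0 by itself
- loop (a joint): angle of the loop relative to the lever in rad; the loop's rise above horizontal towards the keeper is (joint loop - joint lever). Light friction holds it where it is left
- lid (a joint): lid angle in rad: 0 = shut, 0.0138 = ajar (2 mm at the top); a seal pushes it open with 3 to 7 N at keeper height; it then meets a hard stop
- handle: the lever's steel plate, 24 mm wide (y), 5 mm thick, reaching 75 mm from the pivot, its last 10 mm bent up 4 mm. Origin at P; its -x points along the plate to the free end, its upper face is at its z = +4 mm. It turns with the lever: this face looks to the keeper when the lever is upright
- lever_end (a point): point on that face of the lever, 60 mm from the pivot
- bail: outer part of the loop: two 4 mm rods 36 mm apart, joined by a round steel cross-bar 6 mm thick along y, 79 mm from Q; a stem rises from its middle, square to the loop's plane. Origin at Q, x along the loop to the cross-bar, z along the stem. Sprung: a pull along the loop of more than 10 N draws it out of the loop's legs, 1 mm per 2.2 N, up to 22 mm
- pull_bar (a point): centre of the pull bar, a round bar 10 mm thick and 40 mm long along y with rounded ends, 30 mm above the cross-bar on an 8 mm wide stem; can be gripped from above across its ends and turns easily between finger pads. When it is drawn back level, the free pivots drag with 1 to 2 N; once seated, the cross-bar bears on the keeper with one (far keeper) to two (near keeper) times the hand's extra pull
- cover: the lid's shell with the keeper, a steel hook 20 mm wide: an upright post; on top of it a lip that reaches 5 mm beyond the post's far (+x) face, its underside 20 mm, its top 24 mm above the case's top; and below the lip a step 9 mm above the case's top. Origin on the lid's hinge line, at (27, 0, 8) mm of the case
- keeper_mid (a point): on the lid: the centre of the cross-bar when seated against the post's far face (3 mm from it), if the keeper stood at mid slot. The keeper is bolted anywhere up to 7 mm nearer to or farther from the latch (case x) than this: its place is not measured. The cross-bar must go over and beyond the lip, down, and back under it, centred at this height
- bin: bystander: loose open red parts bin 130 x 100 x 50 mm, origin under its centre
- spray: bystander: loose spray can, 52 mm across and 150 mm tall, origin under its centre
- gland: bystander: loose black cable gland, 32 mm across, 30 mm tall, origin under its centre

How it is judged:
On the way:
1. the loop, held by its pull bar, is drawn back against the keeper so that it bears on it with at least 4.5 N (one to two times the tug in the hand) (contact force between the fingers and bail above 1 N and contact force between bail and cover above 4.5 N and value of joint lever above 0.6 rad and z of pull_bar in the frame of keeper_mid below 0.038 m), for 0.2 s.
At the end, for the whole second after the job is handed in: the lever lies flat (joint lever under 0.06 rad) and still, the lid is shut (joint lid under 0.004 rad), and the loop is hooked on the keeper under tension (more than 6 N) (value of joint lever below 0.06 rad and value of joint lid below 0.004 rad and contact force between bail and cover above 6 N and velocity of joint lever below 0.1 rad/s); the robot touches nothing.
It fails at once if the loop is yanked: it bears on the keeper or lid with more than 16 N (one to two times the tug in the hand) while the fingers hold it (contact force between the fingers and bail above 1 N and contact force between bail and cover above 16 N).
It fails at once if the lever is pressed with more than 40 N (contact force between any of the fingers, the arm and handle above 40 N).
It fails at once if a bystander is moved by more than 20 mm (distance of any of bin, spray, gland from where it was at the start of the episode above 0.02 m).
It also fails if it takes over 67 s, if anything falls off the work surface, if the arm or the gripper's body presses on something with over 40 N, if the wrist force passes 120 N, or if a joint passes its speed limit or range.

### The arm

A 6-joint arm with a two-finger parallel gripper is mounted at the origin on the work surface. World frame = base frame: x ahead of the robot, y to its left, z up, the work surface at z = 0. Lengths are in m, angles in rad, forces in N, time in s.
With the tool pointing down it reaches from about 0.275 to 0.775 m from the base axis. Payload 14.6 kg.
Tool frame: the origin (TCP) lies midway between the tips of the shut fingers; the grasp point (between the pads) lies arm.grip_point_offset behind it (arm.grip_point_offset is the distance from the TCP to the grasp point, in m); z points along the fingers, y is the line along which they close (so a half turn about z gives the same grasp; the last joint's range is limited). The gripper opens to 85 mm and grips with 20 to 120 N. Pads are 22 mm wide; open, the fingers measure 114 mm over their backs; the gripper's body (76 mm by 85 mm) begins 54 mm behind the grasp point. The pads swing forward as they close: fully open they stand 13 mm farther back than shut.
Start: joints at [-1.504, 0.263, -0.048, 1.259, 0, 1.415], TCP at [0.115, -0.512, 0.231] pointing down, gripper open.
Joint ranges: [-2.65, 2.65], [-0.89, 1.7], [-1.18, 1.37], [-2.13, 2.11], [-1.35, 1.29], [-3.14, 3.14]. Speed limits (rad/s): [1.89, 1.89, 2.57, 2.79, 3.14, 3.14].

### API

Orientations are given as a rotation vector (axis times angle).
In Python, from plant import arm, get_image, camera_params, nets gives the robot as it stands.
- The arm moves only by the tool move_arm, never from a script. Its argument "series" is a list of rows, each an object with "twist": the turn, a rotation vector about the world's x, y, z in degrees, a list of three; "delta_pos": the shift along the world's x, y, z in cm, a list of three; "claw": the closure, from 0 (fully open) to 1 (shut). In form: [{"twist": [ax, ay, az], "delta_pos": [dx, dy, dz], "claw": claw}, ...]. A call has 1 to 12 rows; each row is the pose to reach, as a shift and turn from the pose commanded when the call began; what a row does not reach only later rows make up. A row lasts 1/8 s, in which the tool goes at most 62.5 mm and 10.7 degrees, less where a joint would pass 70% of its speed; a pose out of reach is approached as far as the arm can. A call with a gripper value outside its range is refused whole. The fingers move at their own pace and stop on an object; "squeeze" is the grip in N (left out, the last holds). Time passes only in rows, so rows that repeat a pose let the fingers close. It gives the time, the measured TCP pose, the force, the opening and the grip force at its end, in the units of the state.
- arm.get_state(): the state, without advancing time (a new reading comes with each control period).
- get_image(name): name is "side" or "top"; returns (picture, depth): 400x640x3 uint8, red, green, blue; 400x640 float32, m along the optical axis (not along the pixel's ray), 0 where there is no reading.
- camera_params(name): a dict with "mtx" (3x3 intrinsics, pixels), "position" and "attitude" of the camera in the world. Camera axes: x right, y up, looking along -z (the intrinsics and any distortion apply to the point x, -y, -z); pixel columns grow to the right and rows downward; lengths in m; the calibration is good to about 2 mm. A picture is of the moment at which its call begins. camera_params takes no time and is no camera call.
- arm.sign_off(): hands the job in; it is judged then, once.
Trained networks look in the newest picture that a camera, given by its name, has taken for a name from the list of things; names that differ only in an ending like _2 or _b are one class to them, and where a whole thing is asked for, a point or a joint stands for the part that bears it (a point fixed in the world has none). Each returns a list of dicts, best first, with "p" (0 to 1); they miss things now and then, are a little off and sometimes report something else, mostly with a low value. They report only what shows in the picture. A call takes as long as a camera call.
- nets.boxes_of(camera, name): "bbox" ([left, top, right, bottom] in pixels, round what is visible of it).
- nets.outline_of(camera, name): "pixels" (400x640 bool, what is visible of it) and "bbox" ([left, top, right, bottom] in pixels, round what is visible of it).
The state is a dict: "time": time; "joint_positions": joint angles; "qd": joint speeds; "effort": joint torques, N m; "tcp_pos": TCP position; "orientation": TCP orientation; "contact_force": force on the tool from outside, world axes, zero at the start; "wrist_torque": the same for the moment, N m; "finger_gap": finger opening in m; "gripper_force": force on a finger pad.
Only numpy, scipy, OpenCV 4.12 (cv2) and the standard library are available. Lean on these libraries where they do the work, as an engineer would, in place of code of your own. Each camera call takes 0.05 s, during which the arm holds its last target. There are 200 camera calls.

## Working session

There is one attempt and no reset: what is moved stays moved. The work goes in short steps, Python scripts to look and compute and a tool call to move; the robot and the scene stay as the last step left them, time stands still between calls to the robot, and variables do not carry over. Pictures are saved under pics/ and viewed, at most 10 in all, crops included, and the job is handed in when it is done.

Besides the shell and the picture viewer there is one more tool, called as name(argument=value, ...), one argument or row to a line, values as JSON. move_arm: Moves the arm, as the interface text tells. Its arguments: {"type":"object","properties":{"series":{"type":"array"},"squeeze":{"type":"number"}},"required":["series"]}

```bash
ls; mkdir -p pics
cat > h.py <<'E'
import numpy as np, cv2
from scipy.spatial.transform import Rotation as R
from plant import arm,get_image,camera_params,nets
def cam(n):
    p=camera_params(n); a=np.array(p["attitude"],float)
    M=a if a.shape==(3,3) else (R.from_rotvec(a).as_matrix() if a.size==3 else R.from_quat(a).as_matrix())
    return np.array(p["mtx"]),np.array(p["position"]),M,p
def world(n,u,v,d):
    K,t,M,_=cam(n); u,v,d=map(np.asarray,(u,v,d))
    c=np.stack([(u-K[0,2])/K[0,0]*d,-(v-K[1,2])/K[1,1]*d,-d],-1)
    return c@M.T+t
def proj(n,P):
    K,t,M,_=cam(n); c=(np.atleast_2d(P)-t)@M
    return np.stack([K[0,2]+K[0,0]*c[:,0]/-c[:,2],K[1,2]-K[1,1]*c[:,1]/-c[:,2]],-1)
E
python3 - <<'E'
from h import *
for n in("side","top"):
    im,d=get_image(n); cv2.imwrite(f"pics/{n}0.png",im[...,::-1]); np.savez(f"{n}0.npz",im=im,d=d)
    print(n,cam(n))
    for o in("case","handle","bail","cover","pull_bar","lever_end","keeper_mid","bin","spray","gland"):
        r=nets.outline_of(n,o)
        for q in r[:2]:
            m=q["pixels"]&(d>0); v,u=np.nonzero(m); w=world(n,u,v,d[m])
            print(o,round(q["p"],2),q["bbox"],m.sum(),np.median(w,0).round(3),np.percentile(w,2,0).round(3),np.percentile(w,98,0).round(3))
            np.save(f"{n}_{o}.npy",w) if q is r[0] else 0
print(arm.get_state(),arm.grip_point_offset)
E
```

```text
pics
side (array([[420.65231069,   0.        , 319.08022521],
       [  0.        , 420.65231069, 192.19091196],
       [  0.        ,   0.        ,   1.        ]]), array([ 0.60225976, -0.7123874 ,  0.65361326]), array([[ 0.99757382,  0.03997448, -0.05699576],
       [-0.06960868,  0.56037482, -0.82530884],
       [-0.0010523 ,  0.8272739 ,  0.56179782]]), {'mtx': array([[420.65231069,   0.        , 319.08022521],
       [  0.        , 420.65231069, 192.19091196],
       [  0.        ,   0.        ,   1.        ]]), 'position': array([ 0.60225976, -0.7123874 ,  0.65361326]), 'attitude': array([ 0.97386817, -0.03296752, -0.06457743])})
case 0.56 [204.6, 140.8, 309.9, 259.6] 9481 [0.529 0.01  0.14 ] [ 0.419 -0.023  0.015] [0.625 0.208 0.199]
cover 0.67 [269.6, 153.6, 307.3, 259.1] 3314 [ 0.591 -0.012  0.139] [ 0.555 -0.024  0.018] [0.627 0.196 0.155]
pull_bar 0.65 [280.8, 137.2, 296.4, 160.0] 144 [0.596 0.094 0.215] [0.584 0.077 0.001] [0.608 0.523 0.244]
pull_bar 0.62 [261.6, 138.9, 297.6, 176.8] 374 [0.566 0.093 0.198] [0.531 0.077 0.001] [0.607 0.501 0.243]
keeper_mid 0.91 [273.0, 
[... 2627 characters left out ...]
s': array([-1.50431569e+00,  2.63078880e-01, -4.83279812e-02,  1.25941682e+00,
        5.05326740e-05,  1.41550650e+00]), 'qd': array([ 5.57280951e-06, -3.69815985e-05, -1.95361712e-03, -1.16444612e-03,
       -8.21417834e-04, -1.47960236e-03]), 'effort': array([-9.52027244e-05, -6.37443137e+01,  3.84766352e+01,  1.09308323e-03,
       -2.61126106e-04,  1.28251560e-05]), 'tcp_pos': array([ 0.1154907 , -0.51212235,  0.23127896]), 'orientation': array([-3.12227373e+00, -3.47640021e-01, -8.12048181e-05]), 'contact_force': array([ 0.24410655, -0.59893982, -1.45877439]), 'wrist_torque': array([ 0.04704271, -0.0081713 ,  0.01306076]), 'gripper_force': 0.0, 'finger_gap': 0.08542799913489826} 0.0187
```

Run:
```python
from h import *
A=[]
S=np.load("side0.npz");T=np.load("top0.npz")
a=cv2.resize(S["im"][120:200,240:330],None,fx=4.4,fy=5,interpolation=cv2.INTER_CUBIC)
b=cv2.resize(T["im"][185:265,240:350],None,fx=3.6,fy=5,interpolation=cv2.INTER_CUBIC)
cv2.imwrite("pics/c1.png",np.hstack([a,b])[...,::-1])
v,u=np.mgrid[:400,:640]
w=world("top",u,v,T["d"]).reshape(-1,3); ok=(T["d"].ravel()>0)
sel=ok&(abs(w[:,2]-.14)<.006)&(w[:,0]>.38)&(w[:,0]<.66)&(w[:,1]>-.06)&(w[:,1]<.26)
(c,s,ang)=cv2.minAreaRect(w[sel,:2].astype(np.float32)); print("top rect",c,s,ang,np.median(w[sel,2]))
W=np.vstack([w[ok&(w[:,2]>.147)]]); 
ws=world("side",u,v,S["d"]).reshape(-1,3); ws=ws[(S["d"].ravel()>0)]
for n,q in(("top",W),("side",ws[ws[:,2]>.147])):
    q=q[(q[:,0]>.48)&(q[:,0]<.66)&(q[:,1]>.04)&(q[:,1]<.15)]
    print(n,len(q))
    for lo in np.arange(.147,.26,.008):
        k=q[(q[:,2]>=lo)&(q[:,2]<lo+.008)]
        if len(k): print(round(lo,3),len(k),np.percentile(k,[3,50,97],axis=0)[:,:2].round(3).tolist())
```

```text
top rect (0.5224801898002625, 0.09933990985155106) (0.24003079533576965, 0.21211375296115875) 87.89423370361328 0.14002893515806558
top 603
0.147 48 [[0.49, 0.079], [0.51, 0.097], [0.589, 0.131]]
0.155 69 [[0.521, 0.085], [0.529, 0.098], [0.599, 0.115]]
0.163 33 [[0.528, 0.087], [0.593, 0.095], [0.601, 0.114]]
0.171 39 [[0.531, 0.085], [0.539, 0.097], [0.544, 0.11]]
0.179 74 [[0.531, 0.08], [0.541, 0.099], [0.549, 0.119]]
0.187 71 [[0.545, 0.078], [0.552, 0.104], [0.573, 0.119]]
0.195 82 [[0.553, 0.078], [0.567, 0.097], [0.586, 0.119]]
0.203 53 [[0.558, 0.078], [0.566, 0.097], [0.607, 0.115]]
0.211 65 [[0.563, 0.078], [0.573, 0.094], [0.607, 0.11]]
0.219 3 [[0.602, 0.093], [0.603, 0.095], [0.603, 0.097]]
0.227 1 [[0.591, 0.08], [0.591, 0.08], [0.591, 0.08]]
0.235 44 [[0.587, 0.08], [0.592, 0.096], [0.597, 0.115]]
0.243 21 [[0.589, 0.082], [0.593, 0.096], [0.596, 0.111]]
side 522
0.147 67 [[0.521, 0.083], [0.597, 0.091], [0.61, 0.113]]
0.155 51 [[0.52, 0.083], [0.528, 0.088], [0.598, 0.114]]
0.163 49 [[0.523, 0.083], [0.54, 0.091], [0.602, 0.114]]
0.171 12 [[0.53, 0.081], [0.54, 0.089], [0.543, 0.11]]
0.179 66 [[0.532, 0.079], [0.54, 0.096], [0.55, 0.118]]
0.187 49 [[0.547, 0.077], [0.555, 0.081], [0.572, 0.114]]
0.195 57 [[0.554, 0.077], [0.572, 0.085], [0.586, 0.117]]
0.203 52 [[0.56, 0.077], [0.585, 0.089], [0.602, 0.117]]
0.211 56 [[0.566, 0.077], [0.601, 0.094], [0.608, 0.113]]
0.219 12 [[0.597, 0.092], [0.601, 0.094], [0.604, 0.098]]
0.227 7 [[0.596, 0.093], [0.598, 0.095], [0.6, 0.102]]
0.235 28 [[0.589, 0.077], [0.593, 0.084], [0.598, 0.11]]
0.243 16 [[0.591, 0.08], [0.594, 0.098], [0.596, 0.11]]
```

View pics/c1.png

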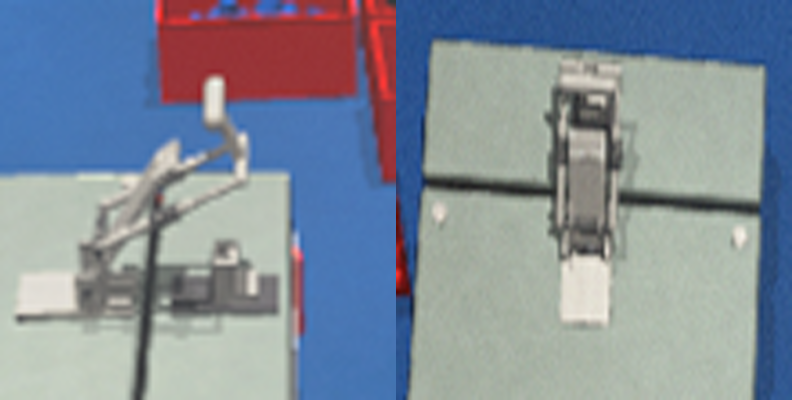

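View pics/side0.png

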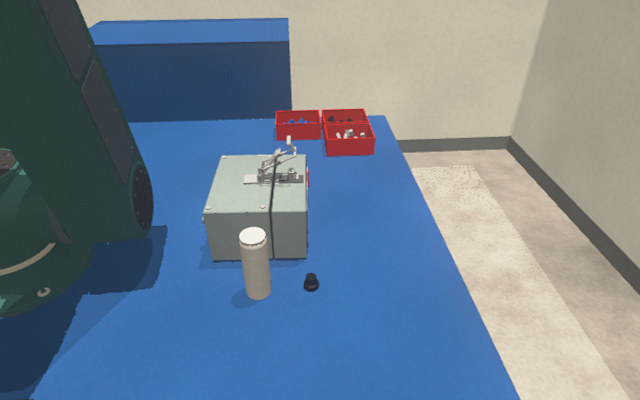

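move_arm(
  series=[
    {"twist": [0,0,10],"delta_pos": [2,2,8],"claw": 0.2},
    {"twist": [0,0,110],"delta_pos": [36,46,9],"claw": 0.2},
    {"twist": [0,0,110],"delta_pos": [36,46,9],"claw": 0.2},
    {"twist": [0,0,110],"delta_pos": [36,46,9],"claw": 0.2},
    {"twist": [0,0,110],"delta_pos": [36,46,9],"claw": 0.2},
    {"twist": [0,0,110],"delta_pos": [36,46,9],"claw": 0.2},
    {"twist": [0,0,110],"delta_pos": [36,46,9],"claw": 0.2},
    {"twist": [0,0,110],"delta_pos": [36,46,9],"claw": 0.2},
    {"twist": [0,0,110],"delta_pos": [36,46,9],"claw": 0.2},
    {"twist": [0,0,110],"delta_pos": [36,46,9],"claw": 0.2},
    {"twist": [0,0,110],"delta_pos": [36,46,9],"claw": 0.2},
    {"twist": [0,0,110],"delta_pos": [36,46,9],"claw": 0.2},
  ],
)

```text
time: 2.6
tcp_pos: [0.4756, -0.0516, 0.3211]
orientation: [-1.505, -2.757, 0.0]
contact_force: [1.2, -0.4, -0.4]
finger_gap: 0.0687
gripper_force: 0.0
```

move_arm(
  series=[
    {"twist": [0,0,55.2],"delta_pos": [11.7,14.8,-2],"claw": 0.3},
    {"twist": [0,0,55.2],"delta_pos": [11.7,14.8,-2],"claw": 0.3},
    {"twist": [0,0,55.2],"delta_pos": [11.7,14.8,-2],"claw": 0.3},
    {"twist": [0,0,55.2],"delta_pos": [11.7,14.8,-2],"claw": 0.3},
    {"twist": [0,0,55.2],"delta_pos": [11.7,14.8,-2],"claw": 0.3},
    {"twist": [0,0,55.2],"delta_pos": [11.7,14.8,-2],"claw": 0.3},
    {"twist": [0,0,55.2],"delta_pos": [11.7,14.8,-2],"claw": 0.3},
    {"twist": [0,0,55.2],"delta_pos": [11.7,14.8,-5],"claw": 0.3},
  ],
)

```text
time: 3.6
tcp_pos: [0.5934, 0.0953, 0.2726]
orientation: [0.065, 3.137, 0.0]
contact_force: [0.2, 0.1, -0.3]
finger_gap: 0.0596
gripper_force: 0.0
```

Run:
```python
from h import *
s=arm.get_state();print(s["time"],s["tcp_pos"],s["orientation"],s["contact_force"],s["finger_gap"])
im,d=get_image("side"); cv2.imwrite("pics/s1.png",cv2.resize(im[60:200,200:380],None,fx=4.2,fy=4.2,interpolation=cv2.INTER_CUBIC)[...,::-1])
```

```text
3.6 [0.59336126 0.09531567 0.27262674] [6.48858628e-02 3.13707168e+00 2.58167939e-04] [ 0.16355945  0.13442574 -0.32446818] 0.059594755461048324
```

View pics/s1.png

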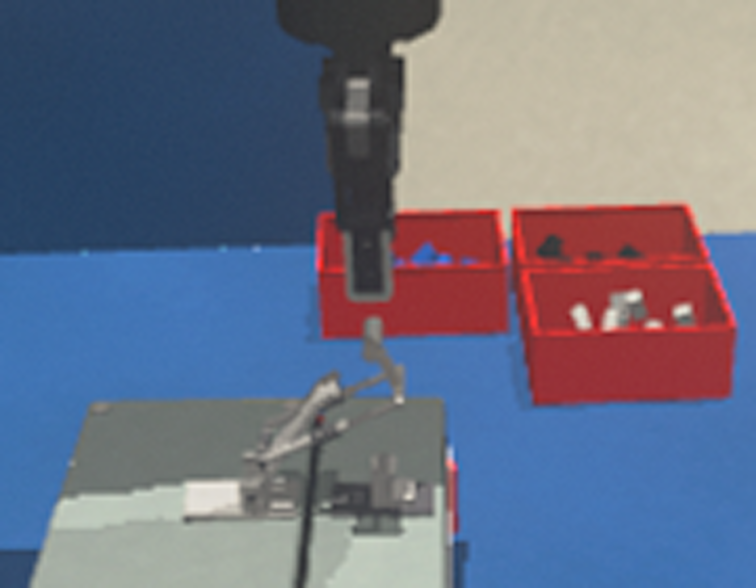

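move_arm(
  series=[
    {"twist": [0,0,0],"delta_pos": [0,0.1,-2.6],"claw": 0.3},
    {"twist": [0,0,0],"delta_pos": [0,0.1,-5.3],"claw": 0.3},
    {"twist": [0,0,0],"delta_pos": [0,0.1,-5.3],"claw": 0.3},
    {"twist": [0,0,0],"delta_pos": [0,0.1,-5.3],"claw": 0.45},
    {"twist": [0,0,0],"delta_pos": [0,0.1,-5.3],"claw": 0.65},
    {"twist": [0,0,0],"delta_pos": [0,0.1,-5.3],"claw": 0.65},
    {"twist": [0,0,0],"delta_pos": [0,0.1,-5.3],"claw": 0.65},
    {"twist": [0,0,0],"delta_pos": [0,0.1,-5.3],"claw": 0.65},
  ],
  squeeze=25,
)

```text
time: 4.65
tcp_pos: [0.5927, 0.097, 0.2185]
orientation: [0.057, 3.14, 0.0]
contact_force: [3.9, 2.2, 3.5]
finger_gap: 0.0373
gripper_force: 24.7
```

Run:
```python
from h import *
s=arm.get_state();print(s["time"],s["tcp_pos"],s["contact_force"],s["finger_gap"],s["gripper_force"])
im,d=get_image("side"); cv2.imwrite("pics/s2.png",cv2.resize(im[100:200,230:330],None,fx=5,fy=5,interpolation=cv2.INTER_CUBIC)[...,::-1])
```

```text
4.65 [0.59267582 0.09697304 0.21853774] [3.85854641 2.22992443 3.51435691] 0.037329770446095055 24.72578465938568
```

View pics/s2.png

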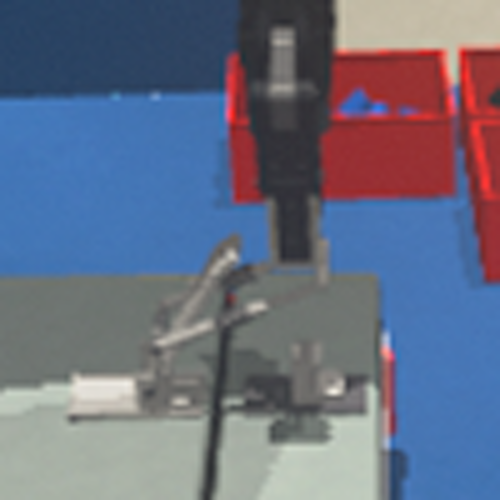

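move_arm(
  series=[
    {"twist": [0,0,0],"delta_pos": [0.5,0,-0.9],"claw": 0.65},
    {"twist": [0,0,0],"delta_pos": [1.0,0,-1.8],"claw": 0.65},
    {"twist": [0,0,0],"delta_pos": [1.6,-0.05,-2.8],"claw": 0.65},
    {"twist": [0,0,0],"delta_pos": [2.2,-0.1,-3.8],"claw": 0.65},
    {"twist": [0,0,0],"delta_pos": [2.4,-0.1,-4.2],"claw": 0.65},
    {"twist": [0,0,0],"delta_pos": [2.4,-0.1,-4.2],"claw": 0.65},
    {"twist": [0,0,0],"delta_pos": [2.4,-0.1,-4.2],"claw": 0.65},
  ],
)

```text
time: 5.58
tcp_pos: [0.6163, 0.0959, 0.1765]
orientation: [-0.057, -3.141, -0.0]
contact_force: [-2.1, 1.7, 0.2]
finger_gap: 0.0373
gripper_force: 25.1
```

Run:
```python
from h import *
s=arm.get_state();print(s["time"],s["tcp_pos"],s["contact_force"],s["finger_gap"],s["gripper_force"])
im,d=get_image("side"); a=cv2.resize(im[115:195,250:330],None,fx=5,fy=6,interpolation=cv2.INTER_CUBIC)
im2,d2=get_image("top"); b=cv2.resize(im2[185:265,250:330],None,fx=5,fy=6,interpolation=cv2.INTER_CUBIC)
cv2.imwrite("pics/s3.png",np.hstack([a,b])[...,::-1])
for n,D in(("side",d),("top",d2)):
    v,u=np.mgrid[:400,:640]; w=world(n,u,v,D)
    m=(w[...,2]>.146)&(w[...,2]<.26)&(abs(w[...,1]-.0965)<.045)&(w[...,0]>.50)&(w[...,0]<.64)
    q=w[m]; x=(q[:,0]-.5265)*.9993-(q[:,1]-.0992)*.0366; y=(q[:,1]-.0992)+.0366*x
    q=np.c_[x,y,q[:,2]]*1000
    k=q[(q[:,0]>55)&(q[:,2]<215)]; o=np.lexsort((k[:,0],-k[:,2].round(-1)))
    print(n); print(k[o][::2].round(0).astype(int).tolist())
```

```text
5.575 [0.61628755 0.09589057 0.17649352] [-2.07768564  1.70732132  0.1538052 ] 0.03731643405162234 25.06139427423477
side
[[82, -25, 206], [82, -26, 211], [84, -24, 208], [86, -34, 208], [86, -32, 212], [88, -31, 206], [88, -32, 212], [90, -31, 206], [90, -30, 208], [92, -34, 206], [92, -32, 207], [92, -32, 214], [94, -32, 209], [95, -32, 214], [97, -32, 209], [97, -33, 215], [99, -24, 207], [101, -25, 208], [81, -27, 197], [81, -26, 202], [83, -25, 196], [83, -25, 201], [86, -33, 196], [86, -32, 200], [86, -31, 204], [88, -33, 198], [88, -33, 203], [90, -32, 198], [90, -34, 201], [92, -35, 199], [92, -31, 201], [94, -32, 197], [94, -32, 202], [96, -30, 196], [96, -33, 203], [98, -24, 198], [99, -23, 202], [101, -25, 200], [101, -23, 204], [81, -25, 189], [81, -26, 194], [83, -23, 187], [83, -26, 194], [85, -33, 188], [87, -31, 187], [88, -31, 192], [90, -33, 190], [90, -30, 193], [92, -32, 190], [92, -29, 193], [94, -30, 188], [96, -30, 186], [96, -32, 192], [98, -26, 186], [98, -26, 191], [98, -24, 195], [100, -24, 190], [101, -24, 195], [83, -23, 180], [85, -25, 181], [89, -26, 18
[... 333 characters left out ...]
, 20, 167], [74, -19, 167], [76, -20, 167], [77, 18, 165], [78, -16, 168], [80, -18, 166], [82, -11, 167], [82, -18, 166], [82, -22, 166], [85, -17, 166], [85, -17, 168], [64, 4, 164], [64, -2, 165], [66, 9, 163], [66, -8, 158], [67, -10, 161], [69, 2, 162], [69, -10, 157], [71, 2, 165], [71, -7, 165], [73, 2, 165], [73, -5, 164], [75, 6, 165], [75, -1, 164], [85, -19, 164], [64, -10, 149], [64, -9, 153], [66, -7, 152], [68, -6, 146], [69, -10, 154], [70, -6, 149], [70, -11, 147], [73, 4, 150], [73, -7, 149], [75, 6, 149], [75, -8, 147], [75, -6, 151], [77, 1, 149], [77, -10, 148], [79, 2, 148], [79, 4, 150], [80, -12, 152], [82, -2, 148], [82, -10, 148], [84, -7, 146], [84, -6, 151]]
top
[]
```

View pics/s3.png

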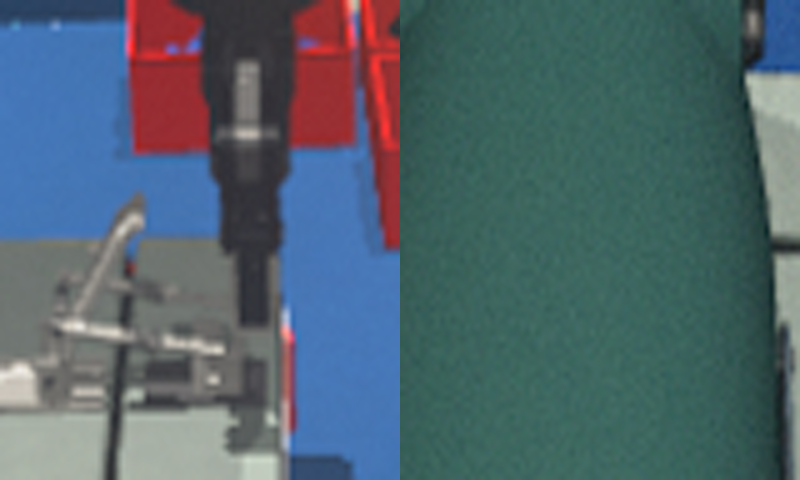

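move_arm(
  series=[
    {"twist": [0,0,0],"delta_pos": [0.1,0,-0.4],"claw": 0.65},
    {"twist": [0,0,0],"delta_pos": [0.2,0,-0.8],"claw": 0.65},
    {"twist": [0,0,0],"delta_pos": [0.4,0,-1.2],"claw": 0.65},
    {"twist": [0,0,0],"delta_pos": [0.4,0,-1.4],"claw": 0.65},
    {"twist": [0,0,0],"delta_pos": [0.4,0,-1.4],"claw": 0.65},
  ],
)

```text
time: 6.3
tcp_pos: [0.6208, 0.0959, 0.1623]
orientation: [0.057, 3.141, 0.0]
contact_force: [3.2, 2.5, 0.3]
finger_gap: 0.0373
gripper_force: 25.2
```

move_arm(
  series=[
    {"twist": [0,0,0],"delta_pos": [0,0,-0.1],"claw": 0.65},
    {"twist": [0,0,0],"delta_pos": [0,0,-0.1],"claw": 0.65},
    {"twist": [0,0,0],"delta_pos": [0,0,-0.1],"claw": 0.65},
  ],
)

```text
time: 6.68
tcp_pos: [0.6207, 0.0959, 0.1615]
orientation: [0.057, 3.141, 0.0]
contact_force: [3.9, 3.4, 2.2]
finger_gap: 0.0372
gripper_force: 25.3
```

move_arm(
  series=[
    {"twist": [0,0,0],"delta_pos": [0,0,-0.1],"claw": 0.65},
    {"twist": [0,0,0],"delta_pos": [0,0,-0.1],"claw": 0.65},
    {"twist": [0,0,0],"delta_pos": [0,0,-0.1],"claw": 0.65},
  ],
)

```text
time: 7.05
tcp_pos: [0.6209, 0.0959, 0.1611]
orientation: [0.057, 3.14, 0.0]
contact_force: [2.4, 2.6, 9.0]
finger_gap: 0.037
gripper_force: 25.6
```

move_arm(
  series=[
    {"twist": [0,0,0],"delta_pos": [0,0,0.35],"claw": 0.65},
    {"twist": [0,0,0],"delta_pos": [-0.2,0,0.35],"claw": 0.65},
    {"twist": [0,0,0],"delta_pos": [-0.4,0.01,0.35],"claw": 0.65},
    {"twist": [0,0,0],"delta_pos": [-0.6,0.02,0.35],"claw": 0.65},
    {"twist": [0,0,0],"delta_pos": [-0.8,0.03,0.35],"claw": 0.65},
    {"twist": [0,0,0],"delta_pos": [-0.8,0.03,0.35],"claw": 0.65},
  ],
)

```text
time: 7.8
tcp_pos: [0.6121, 0.0962, 0.1637]
orientation: [-0.057, -3.141, 0.0]
contact_force: [0.6, 2.9, 0.7]
finger_gap: 0.037
gripper_force: 25.2
```

move_arm(
  series=[
    {"twist": [0,0,0],"delta_pos": [-0.1,0,0],"claw": 0.65},
    {"twist": [0,0,0],"delta_pos": [-0.1,0,0],"claw": 0.65},
  ],
)

```text
time: 8.05
tcp_pos: [0.6118, 0.0962, 0.1639]
orientation: [0.057, 3.14, 0.0]
contact_force: [4.5, 3.1, 1.3]
finger_gap: 0.0377
gripper_force: 25.2
```

move_arm(
  series=[
    {"twist": [0,0,0],"delta_pos": [-0.1,0,0],"claw": 0.65},
    {"twist": [0,0,0],"delta_pos": [-0.1,0,0],"claw": 0.65},
  ],
)

```text
time: 8.3
tcp_pos: [0.6111, 0.0962, 0.1641]
orientation: [0.057, 3.14, 0.0]
contact_force: [5.1, 3.2, 0.9]
finger_gap: 0.0374
gripper_force: 25.2
```

```bash
cat >> h.py <<'E'
def forces(k=4):
    F=[]
    for _ in range(k):
        get_image("side"); s=arm.get_state(); F.append(s["contact_force"])
    print(s["time"],s["tcp_pos"].round(4),np.mean(F,0).round(1),np.array(F)[:,0].round(1))
E
python3 -c "
from h import *
forces(5)"
```

```text
8.55 [0.6111 0.0962 0.1641] [5.5 3.5 1.5] [5.3 5.5 6.4 5.2 5.3]
```

move_arm(
  series=[
    {"twist": [0,0,0],"delta_pos": [-0.1,0,0],"claw": 0.65},
    {"twist": [0,0,0],"delta_pos": [-0.1,0,0],"claw": 0.65},
  ],
)

```text
time: 8.8
tcp_pos: [0.6103, 0.0962, 0.1643]
orientation: [0.057, 3.139, 0.0]
contact_force: [5.6, 4.4, 2.4]
finger_gap: 0.0374
gripper_force: 25.3
```

```bash
python3 -c "
from h import *
forces(5)"
```

```text
9.05 [0.6103 0.0962 0.1642] [5.7 3.5 2.7] [6.4 5.5 5.4 5.2 6.1]
```

move_arm(
  series=[
    {"twist": [0,0,0],"delta_pos": [-0.05,0,0],"claw": 0.65},
    {"twist": [0,0,0],"delta_pos": [-0.05,0,0],"claw": 0.65},
  ],
)

```text
time: 9.3
tcp_pos: [0.61, 0.0962, 0.1643]
orientation: [0.057, 3.139, 0.0]
contact_force: [6.8, 3.5, 4.5]
finger_gap: 0.0374
gripper_force: 25.3
```

Run:
```python
from h import *
forces(4)
im,d=get_image("side"); a=cv2.resize(im[125:195,255:325],None,fx=8,fy=8,interpolation=cv2.INTER_CUBIC)
cv2.imwrite("pics/s4.png",a[...,::-1])
```

```text
9.5 [0.61   0.0962 0.1643] [6.7 3.5 3. ] [6.4 6.1 7.1 7. ]
```

View pics/s4.png

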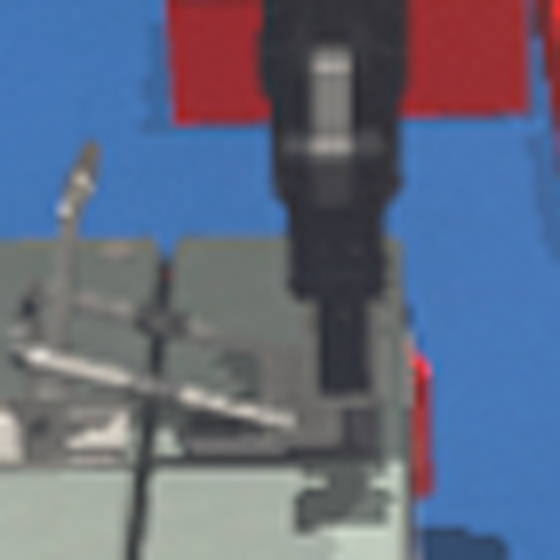

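move_arm(
  series=[
    {"twist": [0,0,0],"delta_pos": [0,0,0],"claw": 0.4},
    {"twist": [0,0,0],"delta_pos": [0,0,0],"claw": 0.25},
    {"twist": [0,0,0],"delta_pos": [0,0,0],"claw": 0.25},
    {"twist": [0,0,0],"delta_pos": [0,0,1],"claw": 0.25},
    {"twist": [0,0,0],"delta_pos": [0,0,3],"claw": 0.25},
    {"twist": [0,0,0],"delta_pos": [0,0,8],"claw": 0.25},
    {"twist": [0,0,0],"delta_pos": [0,0,11],"claw": 0.5},
    {"twist": [0,0,0],"delta_pos": [-2,0.1,11],"claw": 1},
    {"twist": [0,0,0],"delta_pos": [-4,0.15,11],"claw": 1},
    {"twist": [0,0,0],"delta_pos": [-4,0.15,11],"claw": 1},
    {"twist": [0,0,0],"delta_pos": [-4,0.15,11],"claw": 1},
    {"twist": [0,0,0],"delta_pos": [-4,0.15,11],"claw": 1},
  ],
)

```text
time: 11.05
tcp_pos: [0.5696, 0.0976, 0.2736]
orientation: [-0.058, -3.141, 0.0]
contact_force: [0.3, 0.4, -0.7]
finger_gap: 0.0002
gripper_force: 0.0
```

Run:
```python
from h import *
forces(1)
print(arm.get_state()["finger_gap"])
im,d=get_image("side"); a=cv2.resize(im[105:195,245:325],None,fx=6,fy=6,interpolation=cv2.INTER_CUBIC)
cv2.imwrite("pics/s5.png",a[...,::-1])
v,u=np.mgrid[:400,:640]; w=world("side",u,v,d)
q=w[(w[...,2]>.16)&(w[...,2]<.235)&(abs(w[...,1]-.0965)<.03)&(w[...,0]>.48)&(w[...,0]<.64)]
for lo in np.arange(.16,.235,.008):
    k=q[(q[:,2]>=lo)&(q[:,2]<lo+.008)]
    print(round(lo,3),((k[:,0]-.5265)*1000).round().astype(int).tolist())
```

```text
11.1 [0.5695 0.0976 0.2735] [ 0.1  0.1 -0.1] [0.1]
-0.0002182236832520396
0.16 [33, 37, 40, 42, 44, 46, 49, 35, 37, 40, 42, 44, 46, 48, 51, 53, 55, 58, -1, 1, 8, 55, 57, 8, 64, 67, 69, 71, 73, 64, 66, 69, 71, 73, 75, 78, 64, 66, 69, 71, 73, 75, 78, -2, 2, 7, 64, 66, 69, 71, 73, 75, 77, -2, 0, 2, 5, 64, 66, 68, 71, 73, 75, -2, 0, 2, 4, 31, 42, 44, 47, 64, 68, -7, -4, -2, 0, 2, 4, 7, 31, 33, 35, 38, 40, 42, 44, 46, 49, 51, 53, -7, -5, -2, 2, 4, 7, 44, 46, 48, 51, 53, 55, 57, 59, 62, 57]
0.168 [17, 11, 13, 15, 18, 20, 22, 24, 26, 28, 15, 17, 20, 22, 24, 26, 29, 31, 33, 35, 38, 40, 2, 24, 26, 29, 31, 33, 35, 38, 40, 42, 44, 0, 2, 28, 31, 35, -1, 2, 76, 78, 75, 78, 80, 80, 0, 3, 12, 16, 19, 21, 23, 27, 0, 5, 12, 14, 16, 18, 21, 23, 25, 27, 29, 31, 34, 36, 20, 23, 25, 27, 29, 31, 34, 36, 38, 40, 27, 29, 34, 36, 38, 40]
0.176 [-2, 0, 2, -2, 0, 2, 4, -2, 1, 2, 5, 13, 15, -2, 1, -1, 0, -3, -1, 1, 5, -3, -1, 6, 10, -3, -1, 6, 8, 10, 78, 80, 84, 87, -3, 0, 5, 8, 80, 82, 84, -3, -1, 2, 4, 6, 7, -3, -1, 2, 4, 6, 8, 10, 12, 15, 6, 8, 10, 14]
0.184 [81, 83, 85, 79, 81, 83, 85, 88, 79, 81, 83, 85, 87, 78, 81, 83, 85, 87, 78, 81, 83, 85, 87, 8, 11, 78, 80, 83, 85, 87, 9, 11, 78, 80, 82, 85, 87, 8, 10, 78, 80, 82, 85, 87, 8, 78, 80, 82, 84, 87, 82]
0.192 [8, 11, 14, 9, 11, 13, 9, 11, 13]
0.2 [12, 12, 14, 16, 12, 14, 12, 14]
0.208 [15, 15, 17, 14, 17, 12, 14, 16]
0.216 [17, 17, 17, 22, 14, 17, 19, 15, 17, 19, 21, 15, 17, 19, 17]
0.224 [21, 23, 25, 19, 22, 24, 19, 22, 24, 19, 22, 24, 20, 22, 24, 20, 24, 22]
0.232 []
```

View pics/s5.png

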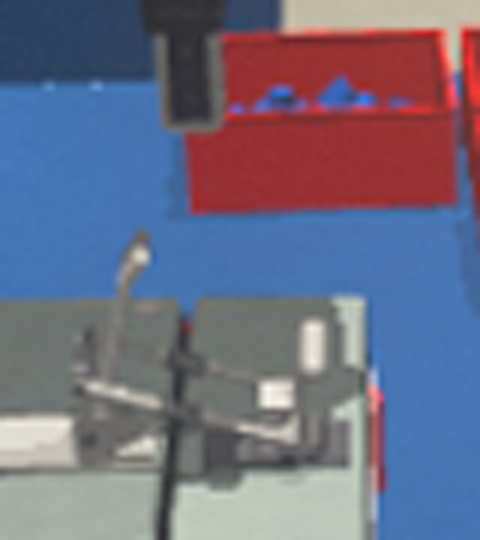

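move_arm(
  series=[
    {"twist": [0,0,0],"delta_pos": [0,0,-4],"claw": 1},
    {"twist": [0,0,0],"delta_pos": [0,0,-6.4],"claw": 1},
    {"twist": [0,0,0],"delta_pos": [0,0,-6.4],"claw": 1},
    {"twist": [0,0,0],"delta_pos": [-0.7,0,-6.4],"claw": 1},
    {"twist": [0,0,0],"delta_pos": [-1.4,0,-6.4],"claw": 1},
    {"twist": [0,0,0],"delta_pos": [-2.1,0.1,-6.4],"claw": 1},
    {"twist": [0,0,0],"delta_pos": [-2.8,0.1,-6.4],"claw": 1},
    {"twist": [0,0,0],"delta_pos": [-3.5,0.1,-6.4],"claw": 1},
    {"twist": [0,0,0],"delta_pos": [-4.2,0.15,-6.5],"claw": 1},
    {"twist": [0,0,0],"delta_pos": [-4.8,0.2,-6.6],"claw": 1},
    {"twist": [0,0,0],"delta_pos": [-4.8,0.2,-6.6],"claw": 1},
  ],
)

```text
time: 12.52
tcp_pos: [0.5207, 0.0995, 0.2079]
orientation: [0.057, 3.14, -0.001]
contact_force: [6.2, -2.2, 0.3]
finger_gap: -0.0004
gripper_force: 2.8
```

move_arm(
  series=[
    {"twist": [0,0,0],"delta_pos": [-0.5,0,-0.2],"claw": 1},
    {"twist": [0,0,0],"delta_pos": [-1.0,0,-0.4],"claw": 1},
    {"twist": [0,0,0],"delta_pos": [-1.5,0.05,-0.7],"claw": 1},
    {"twist": [0,0,0],"delta_pos": [-1.5,0.05,-0.7],"claw": 1},
  ],
)

```text
time: 13.02
tcp_pos: [0.5055, 0.1001, 0.201]
orientation: [0.057, 3.141, -0.001]
contact_force: [3.2, -0.6, 5.0]
finger_gap: -0.0001
gripper_force: 2.6
```

move_arm(
  series=[
    {"twist": [0,0,0],"delta_pos": [-0.4,0,-0.35],"claw": 1},
    {"twist": [0,0,0],"delta_pos": [-0.8,0,-0.8],"claw": 1},
    {"twist": [0,0,0],"delta_pos": [-1.1,0.05,-1.2],"claw": 1},
    {"twist": [0,0,0],"delta_pos": [-1.1,0.05,-1.2],"claw": 1},
  ],
)

```text
time: 13.52
tcp_pos: [0.4941, 0.1006, 0.1887]
orientation: [-0.057, -3.14, 0.0]
contact_force: [0.1, -0.7, 2.9]
finger_gap: 0.0002
gripper_force: 1.6
```

move_arm(
  series=[
    {"twist": [0,0,0],"delta_pos": [-0.25,0,-0.35],"claw": 1},
    {"twist": [0,0,0],"delta_pos": [-0.5,0,-0.7],"claw": 1},
    {"twist": [0,0,0],"delta_pos": [-0.5,0,-0.7],"claw": 1},
  ],
)

```text
time: 13.9
tcp_pos: [0.4895, 0.1007, 0.1816]
orientation: [-0.057, -3.14, -0.0]
contact_force: [0.7, 0.7, 1.2]
finger_gap: -0.0003
gripper_force: 0.6
```

move_arm(
  series=[
    {"twist": [0,0,0],"delta_pos": [-0.2,0,-0.35],"claw": 1},
    {"twist": [0,0,0],"delta_pos": [-0.35,0,-0.75],"claw": 1},
    {"twist": [0,0,0],"delta_pos": [-0.35,0,-0.75],"claw": 1},
  ],
)

```text
time: 14.28
tcp_pos: [0.4861, 0.1006, 0.1738]
orientation: [-0.057, -3.14, 0.0]
contact_force: [0.5, 0.9, -0.8]
finger_gap: 0.0002
gripper_force: 0.0
```

Run:
```python
from h import *
forces(1)
im,d=get_image("side"); a=cv2.resize(im[105:195,235:325],None,fx=6,fy=6,interpolation=cv2.INTER_CUBIC)
cv2.imwrite("pics/s6.png",a[...,::-1])
v,u=np.mgrid[:400,:640]; w=world("side",u,v,d)
q=w[(w[...,2]>.148)&(w[...,2]<.235)&(abs(w[...,1]-.0965)<.03)&(w[...,0]>.43)&(w[...,0]<.64)]
for lo in np.arange(.148,.235,.008):
    k=q[(q[:,2]>=lo)&(q[:,2]<lo+.008)]
    print(round(lo,3),sorted(set(((k[:,0]-.5265)*1000).round().astype(int).tolist())))
```

```text
14.325 [0.4862 0.1006 0.174 ] [-0.2 -0.6 -0.1] [-0.2]
0.148 [-28, -27, -23, -21, -19, -18, -16, -14, -12, -11, -10, -9, -6, -5, -3, -2, -1, 0, 1, 2, 3, 4, 5, 6, 7, 8, 9, 12, 13, 14, 15, 16, 17, 18, 19, 21, 22, 24, 26, 28, 30, 32, 37, 39, 43, 46, 48, 55, 57, 59, 61, 62, 70, 71, 72, 73, 75, 77, 79, 80]
0.156 [-27, -25, -24, -23, -22, -21, -20, -18, -16, -15, -14, -13, -12, -11, -10, -9, -8, -7, -6, -5, -4, -3, -2, -1, 0, 1, 2, 3, 4, 5, 6, 7, 8, 9, 10, 11, 12, 13, 14, 15, 16, 17, 19, 20, 21, 22, 23, 24, 25, 26, 28, 30, 31, 32, 33, 34, 35, 37, 39, 41, 42, 44, 46, 48, 50, 53, 55, 57, 59, 60, 61, 62, 64, 66, 68, 70, 71]
0.164 [-54, -46, -44, -43, -42, -41, -39, -38, -37, -35, -33, -31, -30, -29, -28, -27, -26, -25, -24, -23, -22, -21, -20, -19, -18, -16, -14, -13, -12, -10, -6, 6, 60, 62, 64, 66, 67, 69, 71]
0.172 [-67, -65, -63, -62, -61, -60, -59, -58, -57, -56, -55, -54, -53, -52, -50, -49, -48, -47, -46, -45, -44, -43, -42, -41, -40, -39, -36, -34, -32, -30, 69]
0.18 [-71, -70, -69, -68, -67, -66, -65, -64, -63, -61, -49, -47, -46, -44, -42, -40, -39, -38, -37, -36, -35, -33, -32, -31, -29, -28, 63, 65, 67, 69, 72]
0.188 [-50, -49, -48, -45, -43, -41, -40, -39, -38, -37, -36, -35, -34, -33, -32, -31, -30, -29, -28, 63, 65, 67, 68, 69, 70, 72]
0.196 [-49, -47, -46, -45, -44, -43, -42, -41, -40, -38, -36, -34, -33, -32, -30, -28]
0.204 [-48, -45, -44, -43, -42, -41, -40, -39, -38, -37, -35, -33, -32, -31, -29, -28]
0.212 [-43, -28, -27, -26]
0.22 [-50, -48, -47, -46, -44, -42, -40, -38, -36, -34, -32, -30, -28, -27, -26, -25]
0.228 [-48, -46, -44, -42, -40, -38, -37, -36, -30, -29, -28, -27]
```

View pics/s6.png

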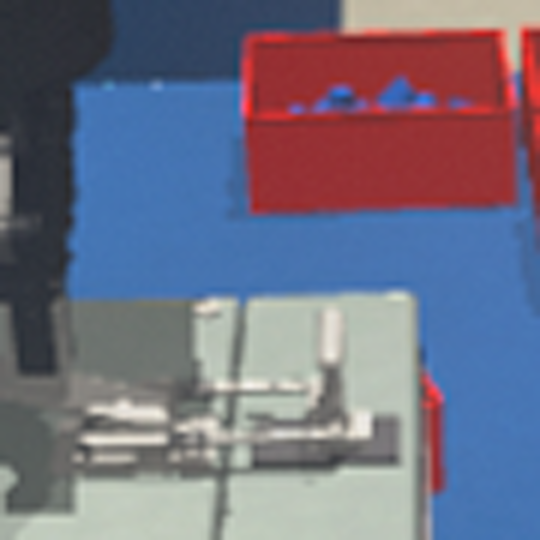

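move_arm(
  series=[
    {"twist": [0,0,0],"delta_pos": [-0.1,0,-0.25],"claw": 1},
    {"twist": [0,0,0],"delta_pos": [-0.2,0,-0.5],"claw": 1},
    {"twist": [0,0,0],"delta_pos": [-0.2,0,-0.5],"claw": 1},
  ],
)

```text
time: 14.75
tcp_pos: [0.4843, 0.1006, 0.1691]
orientation: [-0.057, -3.141, 0.0]
contact_force: [-0.1, 0.1, -0.4]
finger_gap: 0.0004
gripper_force: 0.0
```

Run:
```python
from h import *
forces(1)
im,d=get_image("side"); a=cv2.resize(im[135:195,235:325],None,fx=8,fy=8,interpolation=cv2.INTER_CUBIC)
cv2.imwrite("pics/s7.png",a[...,::-1])
v,u=np.mgrid[:400,:640]; w=world("side",u,v,d)
q=w[(w[...,2]>.148)&(w[...,2]<.235)&(abs(w[...,1]-.0965)<.025)&(w[...,0]>.43)&(w[...,0]<.64)]
q=np.c_[(q[:,0]-.5265)*1000,(q[:,1]-.0965)*1000,q[:,2]*1000].round().astype(int)
k=q[(q[:,0]>58)]; print(k[np.argsort(-k[:,2])].tolist())
k=q[(q[:,0]<-55)]; print(k[np.argsort(-k[:,2])][:40].tolist())
```

```text
14.8 [0.4844 0.1007 0.1692] [ 0.9  0.1 -0.2] [0.9]
[[65, 12, 193], [63, -6, 193], [68, 9, 192], [65, 9, 192], [63, 0, 192], [63, -10, 192], [65, -5, 192], [65, 5, 192], [67, -9, 192], [67, -13, 192], [63, 5, 191], [65, 2, 191], [70, 6, 191], [68, 6, 191], [63, 11, 191], [63, 16, 191], [65, -12, 191], [63, -11, 191], [65, -8, 191], [67, -2, 191], [67, 2, 190], [61, -10, 190], [70, 3, 190], [61, -13, 190], [67, -15, 190], [65, -15, 190], [63, -14, 190], [61, 1, 189], [61, -4, 189], [61, 6, 189], [70, 15, 189], [70, 19, 189], [61, -17, 189], [65, -16, 189], [67, -18, 189], [70, 1, 188], [63, -15, 188], [67, -19, 188], [69, -10, 188], [70, -1, 187], [63, -18, 187], [69, -5, 187], [61, -17, 187], [69, -13, 187], [65, -18, 187], [61, 14, 186], [65, -18, 185], [63, -17, 184], [67, -15, 183], [69, 3, 175], [67, -4, 174], [65, -4, 174], [69, 2, 172], [69, 1, 171], [64, -3, 171], [67, -2, 170], [69, -1, 169], [62, -11, 168], [69, -7, 168], [62, 8, 167], [67, -2, 167], [69, -2, 167], [60, 4, 167], [71, 7, 167], [60, -9, 167], [60, 1, 166], [62, 5, 166], [71, 4, 166], [64, 1, 166], [66, -4, 166]
[... 971 characters left out ...]
79, -9, 150], [75, -3, 149], [77, -7, 149], [72, -11, 149], [75, -10, 148]]
[[-72, 12, 165], [-72, 9, 164], [-73, -3, 164], [-72, 6, 163], [-71, 1, 163], [-74, 3, 163], [-74, 6, 163], [-69, 17, 162], [-71, -1, 162], [-70, 12, 162], [-69, -1, 162], [-71, -5, 162], [-69, -5, 162], [-70, -9, 162], [-66, 10, 161], [-70, 9, 161], [-67, 1, 161], [-61, 5, 161], [-61, 9, 161], [-68, 5, 161], [-63, 1, 161], [-68, 9, 161], [-71, 18, 161], [-68, 13, 161], [-73, -4, 161], [-59, 10, 160], [-65, 3, 160], [-56, -2, 160], [-67, 15, 160], [-63, 6, 160], [-70, 7, 160], [-58, 15, 160], [-73, -6, 160], [-64, -7, 160], [-67, -6, 160], [-67, -2, 160], [-60, -7, 160], [-59, 2, 160], [-60, 16, 159], [-64, 16, 159]]
```

View pics/s7.png

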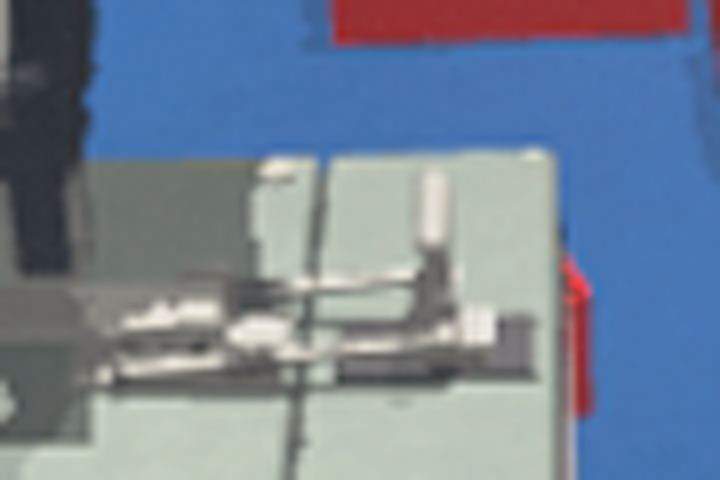

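move_arm(
  series=[
    {"twist": [0,0,0],"delta_pos": [0,0,3],"claw": 1},
    {"twist": [0,0,0],"delta_pos": [0,0,8],"claw": 1},
    {"twist": [0,0,0],"delta_pos": [0,0,12],"claw": 1},
    {"twist": [0,0,0],"delta_pos": [0,0,12],"claw": 1},
    {"twist": [0,0,0],"delta_pos": [0,0,12],"claw": 1},
  ],
)

```text
time: 15.48
tcp_pos: [0.4844, 0.1006, 0.2888]
orientation: [-0.057, -3.141, 0.0]
contact_force: [0.2, 0.5, 0.0]
finger_gap: -0.0001
gripper_force: 0.0
```

Run:
```python
from h import *
forces(1)
im,d=get_image("side")
v,u=np.mgrid[:400,:640]; w=world("side",u,v,d)
q=w[(w[...,2]>.148)&(abs(w[...,1]-.0992)<.013)&(w[...,0]>.44)&(w[...,0]<.475)]
print("lever z",np.percentile(q[:,2],[10,50,90]))
print(arm.sign_off())
```

```text
15.525 [0.4842 0.1006 0.2884] [ 0.5  0.4 -0.7] [0.5]
lever z [0.15828804 0.16163708 0.46946604]
the job is handed in; nothing more can be done
None
```

I hooked the loop on the keeper and drew it back to a tug of about 6.7 N. The lever then snapped flat by itself past dead centre, the keeper moved back as the lid shut, and I handed the job in at about 15.5 s with the arm clear; no verdict came back.

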